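Shut and fasten the bit box

ROBOT

A 6-joint arm with a two-finger parallel gripper is mounted at the origin on a cart in front of the work surface, level with it; the furniture and walls round the work are solid. World frame = base frame: x ahead of the robot, y to its left, z up, the work surface at z = 0. Lengths are in mm, angles in rad, forces in N, time in s.
With the tool pointing down it reaches from about 275 to 750 mm from the base axis. Payload 10.2 kg.
Tool frame: the origin (TCP) lies between the finger pads; the fingertips stand 17 mm ahead of it and the grasp point (between the pads) lies 2 mm behind it; z points along the fingers, y is the line along which they close (so a half turn about z gives the same grasp; the last joint's range is limited). The gripper opens to 85 mm and grips with 20 to 120 N. Pads are 22 mm wide; open, the fingers measure 114 mm over their backs; the gripper's body (76 mm by 85 mm) begins 54 mm behind the grasp point. The pads swing forward as they close: fully open they stand 13 mm farther back than shut.
Start: joints at [-0.894, 0.313, 1.498, -0, 1.331, -0.223], TCP at [411.176, -326.443, 248.294] pointing down, gripper open.
Joint ranges: [-2.94, 2.94], [-0.97, 2.17], [0.19, 2.56], [-1.23, 4.37], [0.02, 3.11], [-2.88, 2.88]. Speed limits (rad/s): [2.39, 2.39, 3.01, 3.14, 3.14, 3.14].

INTERFACE

Orientations are given as a unit quaternion [w, x, y, z].
In Python, from rig import * gives the robot as it stands.
- The arm moves only by the tool step_arm, never from a script. Its argument "commands" is text: rows parted by semicolons, each of 7 numbers parted by spaces: the opening, from 0 (shut) to 1 (fully open), then the shift along the tool's x, y, z in cm, then the turn, a rotation vector about the tool's x, y, z in rad. In form: hand x y z rx ry rz; .... A call has 1 to 20 rows; each row is the pose to reach, as a shift and turn from the pose commanded when the call began, along the tool's axes at that moment; what a row does not reach only later rows make up. A row lasts 1/12 s, in which the tool goes at most 41.7 mm and 7.16 degrees, less where a joint would pass 70% of its speed; a pose out of reach is approached as far as the arm can. A call with a gripper value outside its range is refused whole. The fingers move at their own pace and stop on an object; "newtons" is the grip in N (left out, the last holds). Time passes only in rows, so rows that repeat a pose let the fingers close. It gives the time, the measured TCP pose, the force, the opening and the grip force at its end, in the units of the state.
- sense(): the state, without advancing time (a new reading comes with each control period).
- capture(name): name is "scene" or "top" or "wrist"; returns the picture (480x640x3 uint8, red, green, blue); there is no depth.
- camera_model(name): a dict with "mtx" (3x3 intrinsics, pixels), "eye" and "rotation" of the camera in the world. Camera axes: x right, y down, z forward; pixel columns grow to the right and rows downward; lengths in mm; the calibration is good to about 2 mm. A picture is of the moment at which its call begins: read the wrist's pose just before it. camera_model takes no time and is no camera call; for the wrist camera it gives the pose at the moment of the call.
- finish_job(): hands the job in; it is judged then, once.
Trained networks look in the newest picture that a camera, given by its name, has taken for a name from the list of things; names that differ only in an ending like _2 or _b are one class to them, and where a whole thing is asked for, a point or a joint stands for the part that bears it (a point fixed in the world has none). Each returns a list of dicts, best first, with "score" (0 to 1); they miss things now and then, are a little off and sometimes report something else, mostly with a low value. They report only what shows in the picture. A call takes as long as a camera call.
- search_frame(camera, label): "rect" ([centre column, centre row, width, height] in pixels, round what is visible of it).
- trace(camera, label): "mask" (480x640 bool, what is visible of it) and "rect" ([centre column, centre row, width, height] in pixels, round what is visible of it).
- spot_point(camera, label): "xy" ([column, row] in pixels: a listed point, or the origin of a listed thing).
The state is a dict: "time_s": time; "joints": joint angles; "dq": joint speeds; "tau": joint torques, N m; "eef_pos": TCP position; "ee_rot": TCP orientation; "force": force on the tool from outside, world axes, zero at the start; "wrist_torque": the same for the moment, N m; "grip_width": opening from 0.0 (shut) to 1.0 (fully open); "grip_force": force on a finger pad.
Only numpy, scipy, OpenCV 4.12 (cv2) and the standard library are available. Lean on these libraries where they do the work, as an engineer would, in place of code of your own. Each camera call takes 0.05 s, during which the arm holds its last target. There are 200 camera calls.

TASK

Close up the drill-bit box: with the fingertips, push the sliding lid of the wooden box that holds the bit case gently until it is fully home, and then push that box's wooden turn-button round until it lies squarely across the front of the shut lid. Only push, do not grip or force anything; leave the other box, with the sanding block, open as it is, and do not disturb the bit case, the sanding block or the tin, offcut and pencil lying beside them.

Things in the scene. Friction and masses are not known exactly. Their poses are not given: they have to be found in the camera images.
- box_a: Open-topped pine box that holds the bit case; fixed to the bench. 190 mm along its x, 120 mm along its y, side walls 10 mm thick and 65 mm tall, floor 8 mm thick. Origin at the centre of its underside; its +x is the direction in which its lid slides shut (roughly away from the robot), z up. The two boxes are alike and may stand in either place.
- lid_a (a joint): Sliding lid of the box with the bit case: 0 = fully shut (at its stop), positive = metres slid open along the box's -x, at most 0.115. Slides with about 2 N of friction, stays where left. The lid is a plate 98 mm wide (its top 58 mm above the bench) between the side walls, carrying a raised field 88 mm wide (y), 148 mm long (x) and 14 mm high (its top 72 mm above the bench). The bare plate reaches 30 mm in front (-x) of the raised field.
- lid_a_edge (a point): Point on that lid: middle of the upright front (-x) edge of the raised field, 65 mm above the bench; the face to push on towards the box's +x. With the lid shut it lies at x = -65 mm in the box's frame.
- button_a (a joint): Wooden turn-button on the right (-y) side wall of the box with the bit case: 0 = pointing straight out along the box's -x, negative (down to -0.6) = turned outwards, away from the lid, grows clockwise seen from above, 1.571 rad = at its stop, squarely across the lid (along the box's +y, in front of the shut lid's raised field). Turns stiffly (about 0.05 N m), stays where left.
- button_a_pivot (a point): Pivot axis of that turn-button at mid height of the bar (72.5 mm above the bench); at x = -78 mm, y = -55 mm in the box's frame.
- button_a_tip (a point): Outer end of that turn-button, 60 mm from its pivot, 72.5 mm above the bench. The bar is straight, 16 mm wide, and lies 66 to 79 mm above the bench.
- box_b: Open-topped pine box that holds the sanding block; fixed to the bench. 190 mm along its x, 120 mm along its y, side walls 10 mm thick and 65 mm tall, floor 8 mm thick. Origin at the centre of its underside; its +x is the direction in which its lid slides shut (roughly away from the robot), z up. The two boxes are alike and may stand in either place.
- lid_b (a joint): Sliding lid of the box with the sanding block: 0 = fully shut (at its stop), positive = metres slid open along the box's -x, at most 0.115. Slides with about 2 N of friction, stays where left. The lid is a plate 98 mm wide (its top 58 mm above the bench) between the side walls, carrying a raised field 88 mm wide (y), 148 mm long (x) and 14 mm high (its top 72 mm above the bench). The bare plate reaches 30 mm in front (-x) of the raised field.
- lid_b_edge (a point): Point on that lid: middle of the upright front (-x) edge of the raised field, 65 mm above the bench; the face to push on towards the box's +x. With the lid shut it lies at x = -65 mm in the box's frame.
- button_b (a joint): Wooden turn-button on the right (-y) side wall of the box with the sanding block: 0 = pointing straight out along the box's -x, negative (down to -0.6) = turned outwards, away from the lid, grows clockwise seen from above, 1.571 rad = at its stop, squarely across the lid (along the box's +y, in front of the shut lid's raised field). Turns stiffly (about 0.05 N m), stays where left.
- button_b_pivot (a point): Pivot axis of that turn-button at mid height of the bar (72.5 mm above the bench); at x = -78 mm, y = -55 mm in the box's frame.
- button_b_tip (a point): Outer end of that turn-button, 60 mm from its pivot, 72.5 mm above the bench. The bar is straight, 16 mm wide, and lies 66 to 79 mm above the bench.
- bit_case: Flat blue plastic drill-bit case, 59x110x23 mm, lying lengthwise in one box; origin at the centre of its underside.
- sanding_block: Plain light brown sanding block, 60x110x30 mm, lying lengthwise in the other box; origin at the centre of its underside.
- tin_small: Bystander: small black round tin, 40 mm across, 75 mm tall, standing left of the boxes; origin at its underside.
- offcut_b: Bystander: brown wood offcut, 60x80x30 mm, lying left of the boxes; origin at its underside.
- pencil_blue: Bystander: blue pencil, 170 mm long, 8 mm thick, lying along the left side of the boxes; origin at its underside.

How it is judged:
By the outcome, as a careful person would: the job done as asked, in the order asked, and still so for the second after the job is handed in, with the robot touching nothing.
It also fails if it takes over 48 s, if anything falls off the work surface, if the arm or the gripper's body presses on something with over 40 N, if the wrist force passes 120 N, or if a joint passes its speed limit or range.

## Working session

There is one attempt and no reset: what is moved stays moved. The work goes in short steps, Python scripts to look and compute and a tool call to move; the robot and the scene stay as the last step left them, time stands still between calls to the robot, and variables do not carry over. Pictures are saved under pics/ and viewed, at most 10 in all, crops included, and the job is handed in when it is done.

Besides the shell and the picture viewer there is one more tool, called after "Call:" as name(argument=value, ...) on one line, values as JSON. step_arm: Moves the arm, as the interface text tells. Its arguments: {"type":"object","properties":{"commands":{"type":"string"},"newtons":{"type":"number"}},"required":["commands"]}

```bash
mkdir -p pics; ls; cat > h.py <<'E'
from rig import *
import numpy as np, cv2
def ray(cam,uv,m=None):
    m=m or camera_model(cam); K=np.array(m["mtx"]);R=np.array(m["rotation"]);e=np.array(m["eye"])
    return e,R@np.linalg.solve(K,np.array([uv[0],uv[1],1.]))
def atz(cam,uv,z,m=None):
    e,d=ray(cam,uv,m); return e+d*(z-e[2])/d[2]
def proj(cam,P):
    m=camera_model(cam);K=np.array(m["mtx"]);R=np.array(m["rotation"]);e=np.array(m["eye"])
    c=K@(R.T@(np.array(P)-e)); return c[:2]/c[2]
def tri(a,b):
    (e1,d1),(e2,d2)=a,b
    d1=d1/np.linalg.norm(d1);d2=d2/np.linalg.norm(d2)
    s=np.linalg.lstsq(np.stack([d1,-d2],1),e2-e1,rcond=None)[0]
    p,q=e1+s[0]*d1,e2+s[1]*d2
    return (p+q)/2,np.linalg.norm(p-q)
E
python3 - <<'E'
from h import *
for c in ["top","scene"]:
    im=capture(c); cv2.imwrite(f"pics/{c}0.png",im[:,:,::-1])
    m=camera_model(c); print(c,np.round(m["eye"]),np.round(m["rotation"],2).tolist())
    for l in ["bit_case","sanding_block","lid_a_edge","button_a_pivot","button_a_tip","box_a"]:
        for r in spot_point(c,l)[:3]: print(l,round(r["score"],2),np.round(r["xy"],1),np.round(atz(c,r["xy"],{"l":65,"b":72.5}.get(l[0],0) if "_a_" in l else 8),0))
print(sense())
E
```

```text
pics
top [ 466. -153. 1095.] [-0.04, 0.71, -0.7, 0.04]Traceback (most recent call last):
  File "<stdin>", line 6, in <module>
  File "h.py", line 7, in atz
    e,d=ray(cam,uv,m); return e+d*(z-e[2])/d[2]
        ~~~^^^^^^^^^^
  File "h.py", line 5, in ray
    return e,R@np.linalg.solve(K,np.array([uv[0],uv[1],1.]))
             ~^~~~~~~~~~~~~~~~~~~~~~~~~~~~~~~~~~~~~~~~~~~~~~
ValueError: matmul: Input operand 1 has a mismatch in its core dimension 0, with gufunc signature (n?,k),(k,m?)->(n?,m?) (size 3 is different from 4)
```

View pics/top0.png

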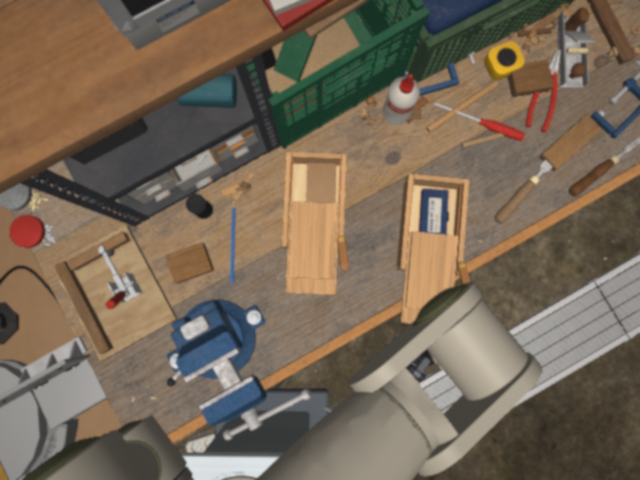

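The top view shows the bit case (blue, at about 433,212) in the right-hand box. That box's lid is slid open towards (430,280) and its button is near (462,270). The arm partly covers its front. The rotation is a quaternion, so I'll fix the helper.

```bash
sed -i 's/R=np.array(m\["rotation"\])/R=Rq(m["rotation"])/' h.py; cat >> h.py <<'E'
from scipy.spatial.transform import Rotation
def Rq(q): return Rotation.from_quat(np.array(q)[[1,2,3,0]]).as_matrix()
E
cat > look.py <<'E'
from h import *
import sys
for c in ["top","scene"]:
    im=capture(c); cv2.imwrite(f"pics/{c}{sys.argv[1]}.png",im[:,:,::-1])
    m=camera_model(c); print(c,np.round(m["eye"]),np.round(Rq(m["rotation"]),2).tolist())
    for l in ["bit_case","sanding_block","lid_a_edge","button_a_pivot","button_a_tip","box_a"]:
        for r in spot_point(c,l)[:3]: print(l,round(r["score"],2),np.round(r["xy"],1),np.round(atz(c,r["xy"],{"l":65,"b":72.5}[l[0]] if "_a_" in l else (0 if l=="box_a" else 8)),0))
E
python3 look.py 1; python3 -c "
from h import *
print(sense())"
```

```text
top [ 466. -153. 1095.] [[0.01, -0.99, 0.1], [-1.0, -0.01, 0.0], [-0.0, -0.1, -0.99]]
bit_case 0.62 [434.7 214.9] [ 637. -387.    8.]
sanding_block 0.9 [322.9 194.9] [ 677. -155.    8.]
lid_a_edge 0.93 [426.5 310. ] [ 443. -356.   65.]
button_a_pivot 0.59 [461.2 264.3] [ 531. -423.   72.]
button_a_tip 0.61 [314.5 205.1] [ 644. -139.   72.]
button_a_tip 0.54 [205.7 208.3] [636.  73.  72.]
button_a_tip 0.29 [343.4 271.7] [ 515. -196.   72.]
box_a 0.63 [430.8 225.7] [ 615. -380.    0.]
box_a 0.33 [434.2 216.3] [ 635. -387.    0.]
scene [ 181. -925.  761.] [[0.89, -0.28, 0.35], [-0.45, -0.56, 0.7], [-0.0, -0.78, -0.62]]
bit_case 0.79 [407.8 324.3] [ 634. -390.    8.]
bit_case 0.41 [346.6 351.5] [ 499. -395.    8.]
sanding_block 0.8 [365. 246.] [ 679. -153.    8.]
lid_a_edge 0.9 [311.2 327.4] [ 446. -361.   65.]
button_a_pivot 0.95 [370.4 332.5] [ 528. -423.   72.]
button_a_tip 0.81 [348.9 351.2] [ 476. -441.   72.]
box_a 0.7 [349.7 252.5] [ 643. -149.    0.]
{'time_s': 0.8, 'joints': array([-8.94433153e-01,  3.12895844e-01,  1.49770852e+00, -2.55671250e-06,
        1.33099431e+00, -2.23424689e-01]), 'dq': array([-1.28027323e-03, -1.30337907e-04,  6.43214978e-05, -3.55701319e-03,
        1.77128600e-04, -1.53104583e-03]), 'tau': array([-2.07450925e-03, -4.12159109e+01, -2.59880394e+01, -2.90871139e-04,
        7.81346989e-04,  8.94468371e-06]), 'eef_pos': array([ 411.16388762, -326.45573669,  248.29309162]), 'ee_rot': array([-2.65621499e-06,  9.00493101e-01,  4.34870296e-01, -1.88636512e-06]), 'force': array([ 0.38214697,  0.27811421, -0.22678483]), 'wrist_torque': array([ 0.02094497, -0.01732963, -0.05240427]), 'grip_force': 0.0, 'grip_width': 1.0050712126422985}
```

View pics/scene1.png

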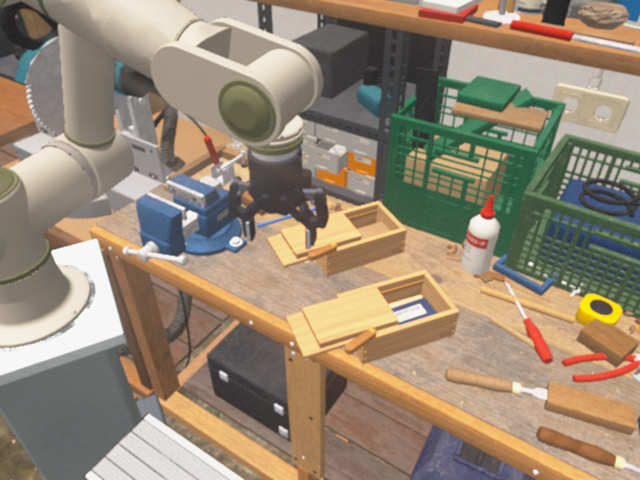

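The scene view shows box A nearest the camera. Its lid edge is at about (311,327), the button pivot at (370,332) and the tip at (349,351), turned outwards. Next I'll use the wrist camera.

```bash
cat > w.py <<'E'
from h import *
import sys
c="wrist"; m=camera_model(c); im=capture(c); cv2.imwrite(f"pics/w{sys.argv[1]}.png",im[:,:,::-1])
print(np.round(m["eye"]),np.round(Rq(m["rotation"]),2).tolist())
for l in ["lid_a_edge","button_a_pivot","button_a_tip","bit_case"]:
    for r in spot_point(c,l)[:3]: print(l,round(r["score"],2),np.round(r["xy"],1),np.round(atz(c,r["xy"],{"l":65,"b":72.5}[l[0]] if "_a_" in l else 8,m),1))
E
cat > go.py <<'E'
from h import *
import sys
# x y z toolx-yaw -> shift cm & rotvec from present pose
x,y,z,a=map(float,sys.argv[1:5]); s=sense(); R=Rq(s["ee_rot"])
G=np.array([[np.cos(a),np.sin(a),0],[np.sin(a),-np.cos(a),0],[0,0,-1]])
print(np.round(R,3).tolist(), s["eef_pos"])
print(np.round(R.T@(np.array([x,y,z])-s["eef_pos"])/10,2),np.round(Rotation.from_matrix(R.T@G).as_rotvec(),3))
E
python3 w.py 1; python3 go.py 400 -370 240 -0.1
```

```text
[ 456. -269.  374.] [[0.78, -0.6, -0.18], [-0.62, -0.75, -0.22], [-0.0, 0.29, -0.96]]
lid_a_edge 0.78 [376.9 222.3] [ 445.5 -357.9   65. ]
button_a_pivot 0.95 [503.8 223.2] [ 527.9 -421.8   72.5]
button_a_tip 0.64 [452.8 276.9] [ 468.7 -436.1   72.5]
bit_case 0.92 [548.9 109.1] [ 631.5 -385.9    8. ]
bit_case 0.18 [517.1 114.5] [ 606.1 -371.8    8. ]
[[0.622, 0.783, 0.0], [0.783, -0.622, -0.0], [0.0, 0.0, -1.0]] [ 411.19011722 -326.43703599  248.30187639]
[-4.11  1.83  0.83] [ 0. -0.  1.]
```

View pics/w1.png

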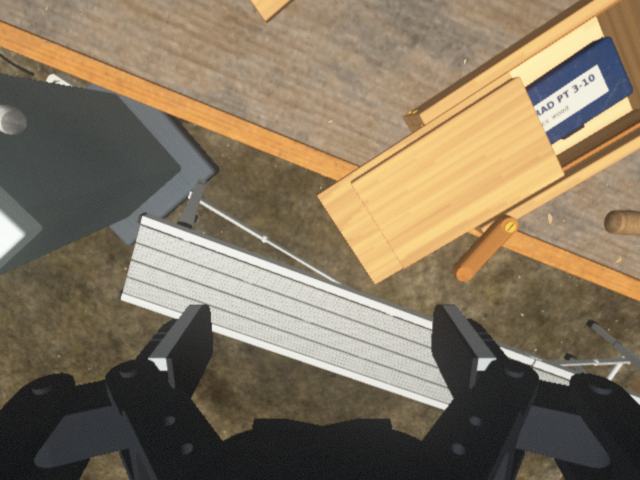

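The wrist view shows the raised field's corners at about (351,183), (403,267), (563,176) and (519,78). The button pivot is at (510,226) and its tip at about (462,275). I'll compute the yaw from these.

```bash
python3 - <<'E'
from h import *
P=[atz("wrist",p,72)[:2] for p in [(351,183),(403,267),(563,176),(519,78)]]
print(np.round(P,1).tolist())
for i,j in [(0,1),(1,2),(0,3),(3,2)]:
    d=P[j]-P[i]; print(np.linalg.norm(d),np.arctan2(d[1],d[0]))
# plate front edge corners z58
Q=[atz("wrist",p,58)[:2] for p in [(319,196),(378,283)]];print(Q)
m=camera_model("wrist")
for l,wuv,suv in [("edge",(376.9,222.3),(311.2,327.4)),("piv",(503.8,223.2),(370.4,332.5)),("tip",(452.8,276.9),(348.9,351.2))]:
    p,g=tri(ray("wrist",wuv,m),ray("scene",suv)); print(l,np.round(p,1),round(g,1))
E
```

```text
[[448.6, -316.6], [440.1, -402.0], [585.1, -417.7], [594.0, -332.1]]
85.79311801564795 -1.6697857696329592
145.86326258969572 -0.10815525480530955
146.21679027419756 -0.10660439189930279
86.01736615869594 -1.6739176846181936
[array([ 420.20136284, -310.63706929]), array([ 412.55506556, -406.71585374])]
edge [ 446.  -358.9   62.4] 1.3
piv [ 528.  -422.2   71.7] 0.0
tip [ 472.6 -439.1   69.9] 7.9
```

Call:
step_arm(commands="0 -0.5 0.2 0.1 0 0 0.12; 0 -1 0.4 0.2 0 0 0.25; 0 -1.5 0.7 0.3 0 0 0.37; 0 -2 0.9 0.4 0 0 0.5; 0 -2.6 1.1 0.5 0 0 0.62; 0 -3.1 1.4 0.6 0 0 0.75; 0 -3.6 1.6 0.7 0 0 0.87; 0 -4.1 1.8 0.8 0 0 1; 0 -4.1 1.8 0.8 0 0 1; 0 -4.1 1.8 0.8 0 0 1; 0 -4.1 1.8 0.8 0 0 1; 0 -4.1 1.8 0.8 0 0 1")

```text
time_s: 2.05
eef_pos: [399.9, -369.5, 240.4]
ee_rot: [0.0, 0.999, -0.049, 0.0]
force: [0.1, 0.1, 0.3]
grip_width: -0.001
grip_force: 0.0
```

Everything agrees: the yaw is about -0.105, the edge is at (445,-359) and the lid is about 102 mm open. I'll check once from this second pose.

```bash
python3 w.py 2; python3 go.py 405 -355 80 -0.105
```

```text
[ 472. -377.  366.] [[-0.1, -0.95, -0.29], [-1.0, 0.09, 0.03], [-0.0, 0.29, -0.96]]
lid_a_edge 0.55 [307.  164.1] [ 446.6 -362.4   65. ]
button_a_pivot 0.76 [378.2  37.9] [ 529.4 -422.2   72.5]
button_a_tip 0.97 [406.1 123.2] [ 470.  -439.9   72.5]
[[0.995, -0.099, 0.0], [-0.099, -0.995, -0.0], [0.0, 0.0, -1.0]] [ 399.85250854 -369.64255643  240.35041363]
[ 0.37 -1.51 16.03] [ 0.    -0.     0.006]
```

View pics/w2.png

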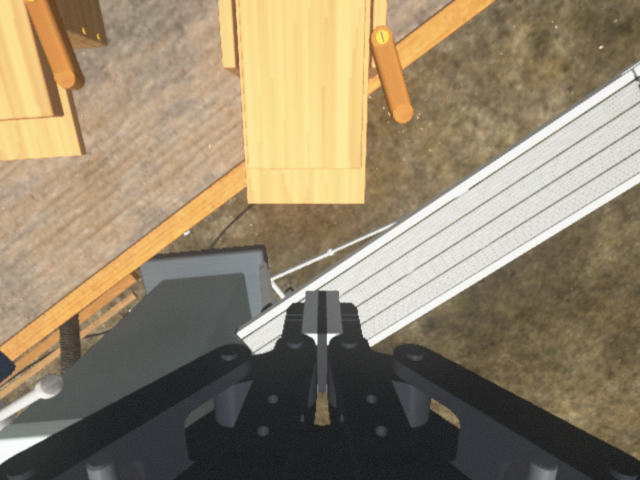

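Wrist view 2 shows the lid's front-edge line at about row 168 and the button tip at (403,120). The closed fingertips end at about (322,292). I'll work out the fingertip height from that.

```bash
python3 - <<'E'
from h import *
s=sense();R=Rq(s["ee_rot"])
for uv in [(322,292),(322,332)]:
    e,d=ray("wrist",uv); o=R.T@(e-s["eef_pos"]); k=R.T@d
    for x in (-11,0,11):
        t=(x-o[0])/k[0]; print(uv,x,np.round(o+t*k,1))
E
```

```text
(322, 292) -11 [-11.    0.3  57.7]
(322, 292) 0 [ 0.   0.3 33.5]
(322, 292) 11 [11.   0.3  9.3]
(322, 332) -11 [-11.    0.3  16.6]
(322, 332) 0 [ 0.   0.3 -2.2]
(322, 332) 11 [ 11.    0.3 -21. ]
```

Call:
step_arm(commands="0 -0.3 -0.4 3 0 0 0.006; 0 -0.6 -0.8 6 0 0 0.006; 0 -0.9 -1.2 9 0 0 0.006; 0 -1 -1.5 12 0 0 0.006; 0 -1 -1.5 14 0 0 0.006; 0 -1 -1.5 15.4 0 0 0.006; 0 -1 -1.5 16.2 0 0 0.006; 0 -1 -1.5 16.2 0 0 0.006; 0 -1 -1.5 16.2 0 0 0.006")

```text
time_s: 3.05
eef_pos: [391.5, -354.1, 78.8]
ee_rot: [0.0, 0.999, -0.053, 0.0]
force: [-0.2, 1.0, 0.0]
grip_width: 0.004
grip_force: 0.0
```

```bash
python3 w.py 3; python3 go.py 546.5 -369.5 78 -0.105
```

```text
[ 463. -362.  205.] [[-0.11, -0.95, -0.28], [-0.99, 0.1, 0.03], [-0.0, 0.29, -0.96]]
lid_a_edge 0.9 [325.2 180.6] [ 445.1 -361.3   65. ]
button_a_tip 0.82 [551.9  82.9] [ 470.  -438.4   72.5]
[[0.994, -0.106, 0.001], [-0.106, -0.994, -0.001], [0.001, 0.001, -1.0]] [ 391.54432689 -354.11451756   79.0727729 ]
[15.57 -0.11  0.12] [ 0.001 -0.001 -0.001]
```

View pics/w3.png

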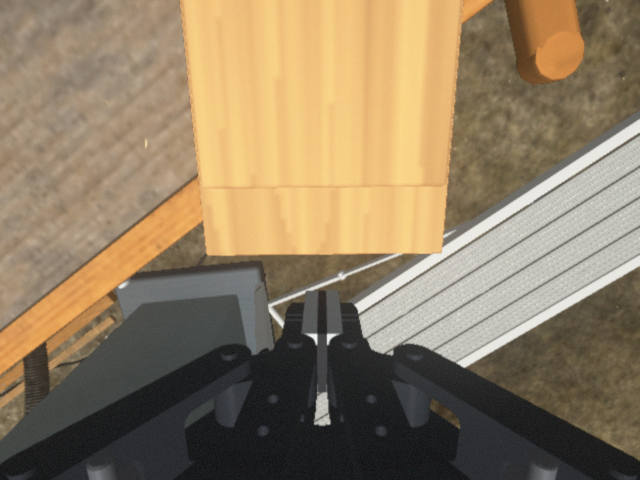

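View 3: the lid is square and centred ahead of the fingertips, with the field edge at row 186 and the plate front at row 254. The path is clear.

Call:
step_arm(commands="0 1 0 0 0 0 0; 0 2 0 0 0 0 0; 0 3 0 0 0 0 0; 0 3.5 0 0 0 0 0; 0 4 0 0 0 0 0; 0 4.4 0 0 0 0 0; 0 4.8 0 0 0 0 0; 0 5.2 0 0 0 0 0; 0 5.6 0 0 0 0 0; 0 6 0 0 0 0 0")

```text
time_s: 4.13
eef_pos: [451.2, -360.1, 78.3]
ee_rot: [-0.0, 0.999, -0.053, -0.0]
force: [-2.5, 1.4, 1.7]
grip_width: 0.0
grip_force: 1.1
```

```bash
python3 w.py 4; python3 go.py 535.5 -369.5 78 -0.105
```

```text
[ 523. -368.  204.] [[-0.11, -0.95, -0.29], [-0.99, 0.1, 0.03], [-0.0, 0.29, -0.96]]
lid_a_edge 0.9 [322.7 286.5] [ 462.6 -362.    65. ]
button_a_pivot 0.78 [487.3  92.3] [ 528.9 -423.2   72.5]
[[0.994, -0.106, 0.0], [-0.106, -0.994, -0.0], [0.0, 0.0, -1.0]] [ 451.05423045 -360.2704137    78.2441893 ]
[8.49 0.02 0.03] [ 0.    -0.    -0.001]
```

The lid is sliding at about 2.5 N. I'll keep pushing, and creep near the end.

Call:
step_arm(commands="0 0.5 0 0 0 0 0; 0 1 0 0 0 0 0; 0 1.5 0 0 0 0 0; 0 2 0 0 0 0 0; 0 2.5 0 0 0 0 0; 0 3 0 0 0 0 0; 0 3.5 0 0 0 0 0; 0 4 0 0 0 0 0; 0 4.5 0 0 0 0 0; 0 5 0 0 0 0 0; 0 5.4 0 0 0 0 0; 0 5.8 0 0 0 0 0; 0 6.2 0 0 0 0 0; 0 6.6 0 0 0 0 0; 0 7 0 0 0 0 0; 0 7.3 0 0 0 0 0; 0 7.5 0 0 0 0 0; 0 7.7 0 0 0 0 0; 0 7.8 0 0 0 0 0; 0 7.9 0 0 0 0 0")

```text
time_s: 6.05
eef_pos: [529.6, -368.6, 78.3]
ee_rot: [0.0, 0.999, -0.053, -0.0]
force: [-2.4, 2.0, 0.8]
grip_width: -0.001
grip_force: 1.0
```

Call:
step_arm(commands="0 0.1 0 0 0 0 0; 0 0.2 0 0 0 0 0; 0 0.3 0 0 0 0 0; 0 0.4 0 0 0 0 0")

```text
time_s: 6.38
eef_pos: [533.6, -369.0, 78.3]
ee_rot: [-0.0, 0.999, -0.053, -0.0]
force: [-2.5, 2.0, -0.6]
grip_width: -0.001
grip_force: 1.0
```

Call:
step_arm(commands="0 0.1 0 0 0 0 0; 0 0.2 0 0 0 0 0; 0 0.2 0 0 0 0 0")

```text
time_s: 6.63
eef_pos: [535.7, -369.3, 78.3]
ee_rot: [0.0, 0.999, -0.053, 0.0]
force: [-2.5, 1.0, -0.7]
grip_width: -0.0
grip_force: 0.5
```

Call:
step_arm(commands="0 0.1 0 0 0 0 0; 0 0.2 0 0 0 0 0; 0 0.2 0 0 0 0 0")

```text
time_s: 6.88
eef_pos: [536.4, -369.4, 78.3]
ee_rot: [-0.0, 0.999, -0.053, -0.002]
force: [-9.0, 2.5, 2.9]
grip_width: -0.002
grip_force: 4.6
```

The lid met its stop at 9 N, so it is fully home. I'll back off, lift, and plan the button arc.

Call:
step_arm(commands="0 -1 0 0 0 0 0; 0 -2.5 0 0 0 0 0; 0 -4 0 -1 0 0 0; 0 -5.5 0 -3.5 0 0 0; 0 -7 1.5 -6 0 0 0; 0 -8 4 -6 0 0 0; 0 -8 7 -6 0 0 0; 0 -8 9 -6 0 0 0; 0 -8 10.5 -6 0 0 0; 0 -8 10.5 -6 0 0 0; 0 -8 10.5 -6 0 0 0")

```text
time_s: 7.8
eef_pos: [446.8, -465.8, 138.2]
ee_rot: [0.0, 0.999, -0.054, 0.0]
force: [-0.2, 0.6, 0.3]
grip_width: 0.0
grip_force: 0.0
```

```bash
cat > arc.py <<'E'
from h import *
m=camera_model("wrist"); im=capture("wrist"); cv2.imwrite("pics/w5.png",im[:,:,::-1])
a={}
for l in ["lid_a_edge","button_a_pivot","button_a_tip"]:
    for r in spot_point("wrist",l)[:2]: print(l,round(r["score"],2),np.round(r["xy"],1),np.round(atz("wrist",r["xy"],65 if l[0]=="l" else 72.5,m),1))
t=-0.105;u=np.array([np.cos(t),np.sin(t)]);v=np.array([-u[1],u[0]]);P=np.array([528.6,-422.5])
s=sense();R=Rq(s["ee_rot"]);print(s["eef_pos"])
for q,ex in [(-.39,18),(-.39,5)]+[(x,0) for x in np.arange(-.39,1.5,.14)]+[(1.571,0)]:
    d=np.array([-np.cos(q),np.sin(q)]);n=np.array([np.sin(q),np.cos(q)])
    C=45*d-(8+ex+11.5*abs(n[0])+7*abs(n[1]))*n
    w=P+C[0]*u+C[1]*v; T=R.T@(np.append(w,79)-s["eef_pos"])
    print(round(q,2),np.round(w,1),np.round(T/10,2))
E
python3 arc.py
```

```text
lid_a_edge 0.63 [108.9  93.1] [ 547.1 -370.3   65. ]
button_a_pivot 0.92 [216.2 118.5] [ 529.2 -423.1   72.5]
button_a_tip 0.69 [265.  232.9] [ 469.4 -438.1   72.5]
[ 447.27149681 -464.52221724  138.50584283]
-0.39 [ 495.8 -470.5] [4.89 0.09 5.95]
-0.39 [ 492.1 -458. ] [ 4.39 -1.12  5.95]
-0.39 [ 490.7 -453.2] [ 4.2  -1.58  5.95]
-0.25 [ 486.6 -446.4] [ 3.72 -2.21  5.95]
-0.11 [ 483.7 -438.9] [ 3.35 -2.93  5.95]
0.03 [ 481.9 -431.6] [ 3.1  -3.63  5.95]
0.17 [ 480.7 -426.5] [ 2.93 -4.13  5.95]
0.31 [ 480.1 -421. ] [ 2.81 -4.67  5.95]
0.45 [ 480.2 -415.2] [ 2.75 -5.25  5.95]
0.59 [ 481.1 -409.2] [ 2.78 -5.86  5.95]
0.73 [ 482.9 -403.2] [ 2.9  -6.48  5.95]
0.87 [ 485.7 -397.2] [ 3.12 -7.1   5.95]
1.01 [ 489.5 -391.5] [ 3.43 -7.7   5.95]
1.15 [ 494.3 -386.4] [ 3.86 -8.27  5.95]
1.29 [ 500.1 -381.9] [ 4.38 -8.78  5.95]
1.43 [ 506.6 -378.3] [ 5.   -9.2   5.95]
1.57 [ 513.9 -375.7] [ 5.7  -9.53  5.95]
```

View pics/w5.png

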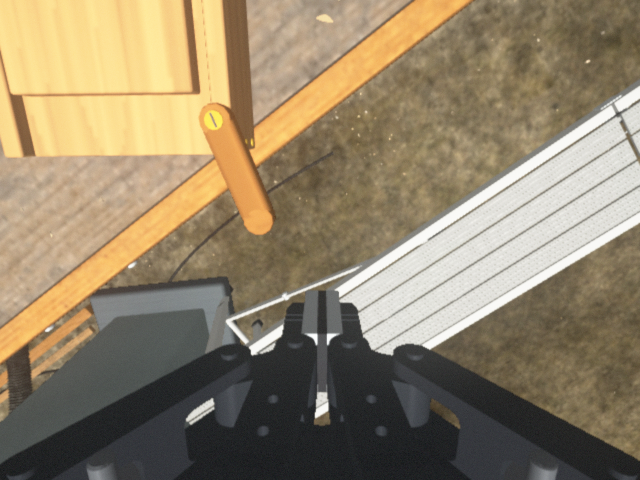

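The lid edge reads (547,-370), which is shut. The button runs from (213,118) to (258,225) and the fingers are outside it. I'll descend on the outer side of the bar.

Call:
step_arm(commands="0 1.5 0.1 0 0 0 0; 0 3 0.1 0 0 0 0; 0 4.4 0.1 0.5 0 0 0; 0 4.9 0.1 2.5 0 0 0; 0 4.9 0.1 4.5 0 0 0; 0 4.9 0.1 5.5 0 0 0; 0 4.9 0.1 5.9 0 0 0; 0 4.9 0.1 5.9 0 0 0; 0 4.6 -0.6 5.9 0 0 0; 0 4.4 -1.1 5.9 0 0 0; 0 4.4 -1.1 5.9 0 0 0")

```text
time_s: 8.92
eef_pos: [491.9, -458.6, 80.6]
ee_rot: [0.0, 0.999, -0.053, 0.0]
force: [0.6, -0.6, 0.7]
grip_width: -0.002
grip_force: 0.0
```

Call:
step_arm(commands="0 -0.1 -0.3 0 0 0 0; 0 -0.2 -0.5 0 0 0 0; 0 -0.5 -0.8 0 0 0 0; 0 -0.7 -1.1 0 0 0 0; 0 -0.9 -1.5 0 0 0 0; 0 -1.05 -1.8 0 0 0 0; 0 -1.2 -2.2 0 0 0 0; 0 -1.3 -2.5 0 0 0 0; 0 -1.4 -2.8 0 0 0 0; 0 -1.5 -3.1 0 0 0 0; 0 -1.6 -3.6 0 0 0 0")

```text
time_s: 9.83
eef_pos: [479.5, -421.5, 79.3]
ee_rot: [0.0, 0.999, -0.053, 0.0]
force: [0.4, -1.7, 0.4]
grip_width: 0.002
grip_force: 0.6
```

```bash
sed -i s/w5/w6/ arc.py; python3 arc.py
```

```text
lid_a_edge 0.79 [163.6 155.9] [ 548.2 -370.8   65. ]
button_a_pivot 0.7 [311.6 197.8] [ 528.4 -423.3   72.5]
button_a_tip 0.6 [252.8 331.9] [ 477.2 -393.8   72.5]
[ 479.62258706 -421.22946528   79.22029101]
-0.39 [ 495.8 -470.5] [2.13 4.73 0.02]
-0.39 [ 492.1 -458. ] [1.63 3.53 0.02]
-0.39 [ 490.7 -453.2] [1.44 3.07 0.02]
-0.25 [ 486.6 -446.4] [0.96 2.43 0.02]
-0.11 [ 483.7 -438.9] [0.59 1.72 0.02]
0.03 [ 481.9 -431.6] [0.34 1.01 0.02]
0.17 [ 480.7 -426.5] [0.16 0.51 0.02]
0.31 [ 480.1 -421. ] [ 0.04 -0.03  0.02]
0.45 [ 480.2 -415.2] [-0.01 -0.61  0.02]
0.59 [ 481.1 -409.2] [ 0.02 -1.21  0.02]
0.73 [ 482.9 -403.2] [ 0.14 -1.83  0.02]
0.87 [ 485.7 -397.2] [ 0.35 -2.45  0.02]
1.01 [ 489.5 -391.5] [ 0.67 -3.06  0.02]
1.15 [ 494.3 -386.4] [ 1.09 -3.62  0.02]
1.29 [ 500.1 -381.9] [ 1.62 -4.13  0.02]
1.43 [ 506.6 -378.3] [ 2.23 -4.56  0.02]
1.57 [ 513.9 -375.7] [ 2.93 -4.89  0.02]
```

View pics/w6.png

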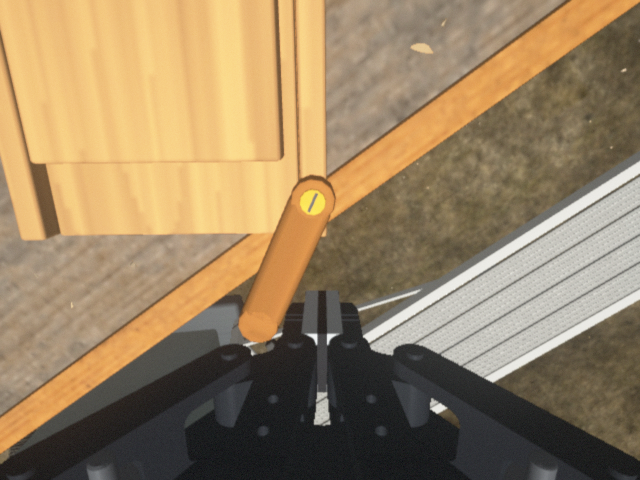

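The bar is turning and is now at about 0.4 rad, with its tip at (258,325). The lid is still shut. I'll continue the arc.

Call:
step_arm(commands="0 0 -0.3 0 0 0 0; 0 0 -0.6 0 0 0 0; 0 0 -0.9 0 0 0 0; 0 0 -1.2 0 0 0 0; 0 0.1 -1.5 0 0 0 0; 0 0.15 -1.8 0 0 0 0; 0 0.25 -2.1 0 0 0 0; 0 0.35 -2.45 0 0 0 0; 0 0.5 -2.75 0 0 0 0; 0 0.65 -3.05 0 0 0 0; 0 0.9 -3.35 0 0 0 0; 0 1.1 -3.6 0 0 0 0; 0 1.35 -3.9 0 0 0 0; 0 1.6 -4.1 0 0 0 0; 0 1.9 -4.35 0 0 0 0; 0 2.2 -4.55 0 0 0 0")

```text
time_s: 11.37
eef_pos: [506.6, -378.4, 79.2]
ee_rot: [-0.0, 0.999, -0.053, -0.0]
force: [-1.7, -1.4, 0.3]
grip_width: -0.001
grip_force: 0.5
```

Call:
step_arm(commands="0 0.2 -0.1 0 0 0 0; 0 0.4 -0.2 0 0 0 0; 0 0.5 -0.25 0 0 0 0")

```text
time_s: 11.62
eef_pos: [511.8, -376.5, 79.3]
ee_rot: [-0.0, 0.999, -0.053, -0.0]
force: [-0.9, -0.9, 0.1]
grip_width: -0.004
grip_force: 0.4
```

Call:
step_arm(commands="0 0.1 0 0 0 0 0; 0 0.2 0 0 0 0 0; 0 0.2 0 0 0 0 0")

```text
time_s: 11.87
eef_pos: [513.7, -376.8, 79.2]
ee_rot: [-0.0, 0.999, -0.053, -0.0]
force: [0.2, 0.8, -0.3]
grip_width: -0.0
grip_force: 0.1
```

Call:
step_arm(commands="0 0.1 0 0 0 0 0; 0 0.1 0 0 0 0 0")

```text
time_s: 12.03
eef_pos: [514.5, -376.9, 79.2]
ee_rot: [-0.0, 0.999, -0.053, -0.0]
force: [-0.8, 1.1, -0.1]
grip_width: -0.004
grip_force: 0.6
```

Call:
step_arm(commands="0 0.1 0 0 0 0 0; 0 0.1 0 0 0 0 0; 0 0.1 0 0 0 0 0")

```text
time_s: 12.28
eef_pos: [514.8, -376.9, 79.1]
ee_rot: [-0.001, 0.999, -0.053, -0.001]
force: [-6.6, 1.9, 1.8]
grip_width: -0.002
grip_force: 3.0
```

Call:
step_arm(commands="0 0.1 0 0 0 0 0; 0 0.1 0 0 0 0 0; 0 0.1 0 0 0 0 0")

```text
time_s: 12.53
eef_pos: [515.1, -376.9, 79.1]
ee_rot: [-0.001, 0.999, -0.053, -0.002]
force: [-10.8, 2.9, 4.3]
grip_width: 0.006
grip_force: 5.4
```

```bash
python3 w.py 7; python3 -c "
from h import *
s=sense();print(s['force'],s['eef_pos'])"
```

```text
[ 588. -385.  205.] [[-0.11, -0.95, -0.29], [-0.99, 0.1, 0.03], [-0.0, 0.29, -0.96]]
lid_a_edge 0.87 [298.7 236.8] [ 548.  -371.6   65. ]
button_a_pivot 0.7 [438.5 275.4] [ 529.4 -423.2   72.5]
button_a_tip 0.86 [282.5 277.1] [ 534.9 -364.2   72.5]
[-9.59179312  3.04074093  3.60087691] [ 515.06899005 -376.88664266   79.08696457]
```

View pics/w7.png

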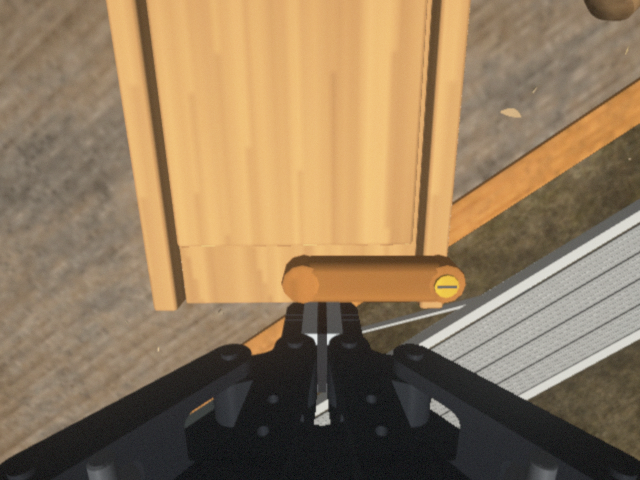

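The bar lies square across the lid, from (447,286) to (303,280), and is at its stop with 10 N. The lid is shut. I'll back straight off and lift clear.

Call:
step_arm(commands="0 -0.5 0 0 0 0 0; 0 -1.5 0 0 0 0 0; 0 -3 0 0 0 0 0; 0 -5 0 0 0 0 0; 0 -6 0 -2 0 0 0; 0 -6 0 -5 0 0 0; 0 -6 0 -9 0 0 0; 0 -6 0 -12 0 0 0; 0 -6 0 -12 0 0 0; 0 -6 0 -12 0 0 0")

```text
time_s: 13.62
eef_pos: [457.3, -371.4, 200.9]
ee_rot: [0.001, 0.999, -0.053, 0.002]
force: [0.2, -0.3, -0.3]
grip_width: 0.002
grip_force: 0.0
```

```bash
python3 w.py 8; python3 look.py 8
```

```text
[ 529. -379.  327.] [[-0.11, -0.95, -0.28], [-0.99, 0.1, 0.03], [0.0, 0.28, -0.96]]
lid_a_edge 0.77 [307.7 101.8] [ 547.8 -372.2   65. ]
button_a_pivot 0.9 [386.3 124.3] [ 528.2 -421.6   72.5]
button_a_tip 0.56 [295.2 124. ] [ 534.6 -362.8   72.5]
bit_case 0.35 [ 54.2 176.9] [ 515.2 -150.7    8. ]
top [ 466. -153. 1095.] [[0.01, -0.99, 0.1], [-1.0, -0.01, 0.0], [-0.0, -0.1, -0.99]]
sanding_block 0.97 [324.3 194.9] [ 677. -158.    8.]
sanding_block 0.58 [192.1 260.7] [537. 112.   8.]
lid_a_edge 0.64 [431.1 254.6] [ 550. -367.   65.]
button_a_pivot 0.68 [461.6 265.8] [ 528. -423.   72.]
button_a_tip 0.65 [425.6 262.8] [ 533. -354.   72.]
box_a 0.88 [321.  208.2] [ 650. -151.    0.]
box_a 0.81 [430.4 223.6] [ 620. -379.    0.]
scene [ 181. -925.  761.] [[0.89, -0.28, 0.35], [-0.45, -0.56, 0.7], [-0.0, -0.78, -0.62]]
sanding_block 0.55 [366.7 243.7] [ 687. -148.    8.]
lid_a_edge 0.84 [364.6 310.1] [ 549. -367.   65.]
button_a_pivot 0.84 [370.7 334.4] [ 526. -427.   72.]
button_a_tip 0.77 [357.8 310. ] [ 535. -368.   72.]
button_a_tip 0.37 [288.  244.8] [ 498. -145.   72.]
box_a 0.97 [350.4 249.7] [ 649. -141.    0.]
box_a 0.58 [392.6 324.8] [ 612. -372.    0.]
box_a 0.39 [287.3 218.3] [571.  30.   0.]
```

View pics/scene8.png

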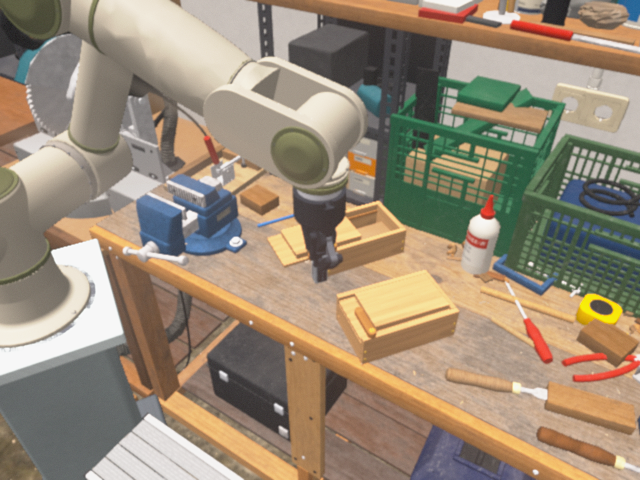

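The scene view shows the lid shut at (395,300) and the button across its front at (365,320). The other box is still open, the rest is undisturbed, and the gripper is clear.

```bash
python3 -c "
from rig import *
print(finish_job())"
```

```text
the job is handed in; nothing more can be done
None
```

I pushed the bit-case box's lid home to its stop and turned its button squarely across the front, left the other box and the nearby things untouched, and handed the job in at about 14 s of the 48 s limit.

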